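# Tip conkers into the feeder and hold its gate half open

### The arm

A 7-joint arm with a two-finger parallel gripper is mounted at the origin on the work surface. World frame = base frame: x ahead of the robot, y to its left, z up, the work surface at z = 0. Lengths are in mm, angles in rad, forces in N, time in s.
With the tool pointing down it reaches from about 400 to 900 mm from the base axis. Payload 5.5 kg.
Tool frame: the origin (TCP) lies midway between the tips of the shut fingers; the grasp point (between the pads) lies grip_point_offset behind it (grip_point_offset is the distance from the TCP to the grasp point, in mm); x points along the fingers, y is the direction in which the jaws open and shut, and the axes are right-handed (so a half turn about x gives the same grasp; the last joint's range is limited). The gripper opens to 92 mm and grips with 3 to 60 N. Pads are 19 mm wide; open, the fingers measure 130 mm over their backs; the gripper's body (75 mm by 190 mm) begins 47 mm behind the grasp point.
Start: joints at [-1.019, 0.501, -0.427, 1.55, 0.221, 1.138, -0.21], TCP at [185.083, 623.092, 226.729] pointing down, gripper open.
Joint ranges: [-2.88, 2.88], [-0.31, 2.03], [-1.54, 1.56], [0.2, 2.42], [-1.41, 4.55], [0.19, 2.02], [-2.57, 2.57]. Speed limits (rad/s): [2.57, 2.57, 3.14, 3.14, 3.14, 3.14, 3.14].

### API

Orientations are given as a rotation vector (axis times angle).
In Python, from workcell import read_state, camera, close_job, grip_point_offset gives the robot as it stands.
- The arm moves only by the tool arm_command, never from a script. Its argument "steps" is a list of rows, each a list of 3 entries, a list of its own where there are three numbers: the shift along the world's x, y, z in m, then the turn, a rotation vector about the world's x, y, z in rad, then the closure, from 0 (fully open) to 1 (shut). In form: [[[tx, ty, tz], [rx, ry, rz], grip], ...]. A call has exactly 10 rows; each row shifts and turns the commanded pose from where the row before left it; what a row does not reach is not made up. A row lasts 1/10 s, in which the tool goes at most 50 mm and 8.59 degrees, less where a joint would pass 70% of its speed; a pose out of reach is approached as far as the arm can. A call is refused whole if a number of a shift passes 0.05 or a number of a turn 0.15, either way. A call with a gripper value outside its range is refused whole. The fingers move at their own pace and stop on an object; "force" is the grip in N (left out, the last holds). Time passes only in rows, so rows that do not move let the fingers close, or fill a call up. It gives the time, the measured TCP pose, the force and the opening at its end, in the units of the state.
- read_state(): the state, without advancing time (a new reading comes with each control period).
- camera(name): name is "scene" or "top" or "wrist"; returns a dict with "img" (420x560x3 uint8, blue, green, red), "range_z" (420x560 float32, mm along the optical axis (not along the pixel's ray), 0 where there is no reading), "fx", "fy", "cx", "cy" (pixels), "world_to_cam" (4x4, takes a point from world to camera coordinates); the wrist camera has in their place "mount" (4x4, takes a point from camera to tool coordinates, whose origin is the TCP and whose axes are the tool frame's). Camera axes: x right, y down, z forward; pixel columns grow to the right and rows downward; lengths in mm; the calibration is good to about 2 mm. A picture is of the moment at which its call begins: read the wrist's pose just before it.
- close_job(): hands the job in, once; it reports no verdict.
The state is a dict: "clock": time; "q": joint angles; "joint_vel": joint speeds; "effort": joint torques, N m; "tcp_pos": TCP position; "ee_rot": TCP orientation; "force": force on the tool from outside, world axes, zero at the start; "wrist_torque": the same for the moment, N m; "opening": finger opening in mm.
Only numpy, scipy, OpenCV 4.12 (cv2) and the standard library are available. Lean on these libraries where they do the work, as an engineer would, in place of code of your own. Each camera call takes 0.05 s, during which the arm holds its last target. There are 200 camera calls.

### The job

Tip all five conkers from the scoop tray into the feeder's hopper while its gate is shut, and set the empty tray down upright on the counter. Then lift the spring-shut gate by its knob to 45 degrees (half way from shut to level, along the brass index bars) so that the conkers roll out into the catch pan, and finish while still holding the gate open there with the fingers: do not let go. Leave the dishes, lens, jar, book and box where they are.

Things in the scene. Friction and masses are not known exactly. Their poses are not given: they have to be found in the camera images.
- feeder: Plywood nut feeder fixed to the counter; its place and yaw vary. Origin: on the counter straight below the gate's hinge, mid-width; z up, own +y to the hopper, -y to the catch pan, x across. From the hopper a 100 mm wide floor slopes down 24 degrees to the gate, ending 55 mm high. Cheeks beside the gate: 128 mm high, out to y = -15 mm. Brass bars on the cheeks slant from the hinge out and down at 45 degrees.
- hopper (a point): Centre of the hopper's flared open mouth, at feeder (0, 130, 202) mm; axes as the feeder's. The mouth spans 180 mm in x and y = 56 to 210 mm in feeder axes; rim 202 mm above the counter, sloping floor 80 to 130 mm above it. An upright baffle closes its gate side; conkers pass beneath it to the gate.
- pan (a point): Centre of the catch pan's inner floor, at feeder (0, -108, 6) mm; axes as the feeder's. The pan is an open box, 156 mm in x and 180 mm in y, walls 6 mm thick, 42 mm high.
- gate (a joint): Gate: aluminium flap 96 mm wide, 58 mm long, hung from a hinge along the feeder's x. 0 rad = hanging straight down, shut; grows as it swings out (to feeder -y) and up, 1.4 rad at most; 0.785 = 45 degrees, the flap then parallel to the brass bars. A spring and its weight shut it when let go (leaning conkers may keep it ajar a little); 45 degrees takes about 7 N up at the knob.
- gate_knob (a point): Centre of the gate's wooden knob: cylinder 22 mm in diameter, 28 mm long, axis along feeder x, on an 8 mm rod out of the flap. Shut: at feeder (0, -75, 88) mm; at 45 degrees (0, -74, 150) mm: it rises nearly straight, bulging out 6 mm on the way. Pinched from above by its flat ends (facing feeder +x and -x) it turns between the fingers as the gate swings. Moves and turns with the gate.
- gate_hinge (a point): Mid-point of the gate's hinge line, at feeder (0, 0, 118) mm; axes turn with the gate.
- tray: Loose aluminium scoop tray, about 0.18 kg. Origin: underside, middle of its floor; z up. Floor 4 mm thick, 100 x 100 mm; walls 30 mm high at x = +-52 mm and y = +56 mm. At its own -y end no wall but a ramp rising outwards at 28 degrees from y = -50 mm to the spout edge. Conkers roll out over it once that end is tipped down well past 28 degrees (45 is plenty).
- tray_spout (a point): Middle of the tray's spout edge, at tray (0, -77, 17) mm; axes as the tray's. The edge is 100 mm wide.
- tray_grip (a point): Grip point of the wooden plate that stands upright at the tray's +y end, at tray (0, 56, 60) mm; axes as the tray's. The plate is 12 mm thick in y, 50 mm wide in x, its top 85 mm above the tray's underside.
- conker0: One of five equal conkers (horse chestnuts), brown balls 27 mm in diameter with a pale spot, 12 g, starting in the tray; origin at its centre.
- conker1: Another conker, like conker0.
- conker2: Another conker, like conker0.
- conker3: Another conker, like conker0.
- conker4: Another conker, like conker0.
- dish1: Leave alone: a shut round clear seed dish, 90 mm across and 16 mm high; origin under its centre.
- dish2: Leave alone: another such seed dish; origin under its centre.
- dish3: Leave alone: a third such seed dish; origin under its centre.
- lens: Leave alone: a hand magnifier lying flat, 94 mm head with a 95 mm handle towards its own -x, 16 mm high; origin under the head's centre.
- jar: Leave alone: a lidded glass jar, 64 mm across and 85 mm high; origin under its centre.
- book: Leave alone: a closed field guide lying flat, 104 x 154 x 22 mm; origin under its centre.
- sample_box: Leave alone: a small closed cardboard box, 70 x 100 x 35 mm; origin under its centre.

How it is judged:
By the outcome, as a careful person would: the job done as asked, in the order asked, and still so for the second after the job is handed in, while the arm keeps its last pose, push and grip.
It also fails if it takes over 72 s, if anything falls off the work surface, if the arm or the gripper's body presses on something with over 40 N, if the wrist force passes 120 N, or if a joint passes its speed limit or range.

## Working session

There is one attempt and no reset: what is moved stays moved. The work goes in short steps, Python scripts to look and compute and a tool call to move; the robot and the scene stay as the last step left them, time stands still between calls to the robot, and variables do not carry over. Pictures are saved under pics/ and viewed, about 8 in all and at most 12, crops included, and the job is handed in when it is done.

Besides the shell and the picture viewer there is one more tool, called by a JSON object that holds its "api" and its "payload". arm_command: Moves the arm, as the interface text tells. Its arguments: {"type":"object","properties":{"steps":{"type":"array"},"force":{"type":"number"}},"required":["steps"]}

```bash
mkdir -p pics; ls; cat > h.py <<'E'
import numpy as np, cv2
from scipy.spatial.transform import Rotation as R
from workcell import read_state, camera, close_job, grip_point_offset
def cloud(c):
    z=c["range_z"].astype(float); v,u=np.indices(z.shape)
    p=np.stack([(u-c["cx"])/c["fx"]*z,(v-c["cy"])/c["fy"]*z,z],-1)
    T=np.linalg.inv(c["world_to_cam"]); P=p@T[:3,:3].T+T[:3,3]; P[z==0]=np.nan
    return P
E
python3 - <<'E'
from h import *
print(grip_point_offset, read_state())
t=camera("top"); s=camera("scene")
cv2.imwrite("pics/top.png",t["img"]); cv2.imwrite("pics/scene.png",s["img"])
np.savez("cams.npz",P=cloud(t),S=cloud(s),ti=t["img"],si=s["img"])
print(t["world_to_cam"],t["fx"],s["world_to_cam"])
E
```

```text
pics
18.8 {'clock': 0.0, 'q': array([-1.01878443,  0.50183996, -0.42678785,  1.55145047,  0.22081333,
        1.13829816, -0.21031785]), 'joint_vel': array([-0.00014205,  0.00075718,  0.0023932 , -0.00077526,  0.00126202,
        0.00076254, -0.00078619]), 'effort': array([ 1.07533040e-03, -5.66602492e+01, -5.81603542e+00, -2.79122508e+01,
       -6.86495472e-02,  3.07271455e-02,  1.89854745e-04]), 'tcp_pos': array([184.97763742, 622.39278455, 225.68281095]), 'ee_rot': array([ 0.2251655 ,  1.55921515, -0.22817224]), 'force': array([-0.60270738,  0.37094037,  0.12231263]), 'wrist_torque': array([-0.03524786, -0.02022289,  0.01575308]), 'opening': 92.06218177066474}
[[-1.24983481e-02 -9.99805418e-01  1.52616127e-02 -4.23125165e+01]
 [-9.84437652e-01  9.62775858e-03 -1.75470267e-01  5.67423677e+02]
 [ 1.75289189e-01 -1.72171946e-02 -9.84366430e-01  1.74090033e+03]
 [ 0.00000000e+00  0.00000000e+00  0.00000000e+00  1.00000000e+00]] 530.7141426470818 [[-3.18513666e-01  9.47915977e-01 -2.08461136e-03  2.20564648e+02]
 [ 7.90090438e-01  2.64265618e-01 -5.53101060e-01 -3.59037479e+02]
 [-5.23742441e-01 -1.77817278e-01 -8.33111560e-01  1.76364503e+03]
 [ 0.00000000e+00  0.00000000e+00  0.00000000e+00  1.00000000e+00]]
```

View pics/top.png

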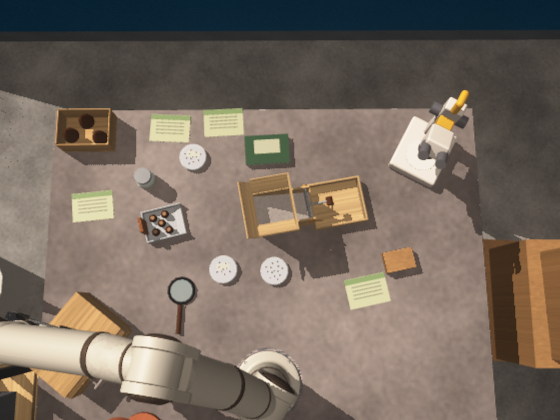

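View pics/scene.png

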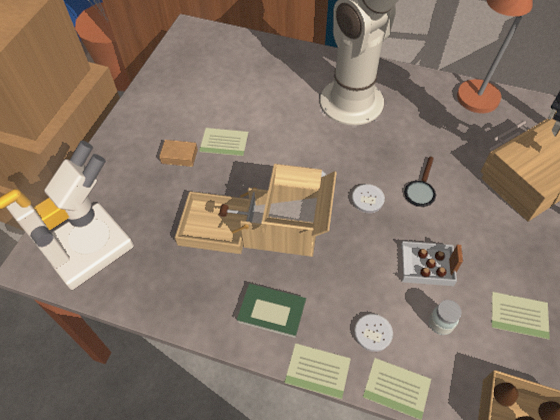

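```bash
python3 - <<'E'
from h import *
d=np.load("cams.npz"); P,S=d["P"],d["S"]
def crop(P,x,y,zl): return P[(P[...,0]>x[0])&(P[...,0]<x[1])&(P[...,1]>y[0])&(P[...,1]<y[1])&(P[...,2]>zl[0])&(P[...,2]<zl[1])]
for n,Q in(("top",P),("scene",S)):
    print(n)
    r=crop(Q,(250,720),(-220,230),(185,225)); print("rim",len(r),np.median(r[:,2]),cv2.minAreaRect(r[:,:2].astype(np.float32)))
    r=crop(Q,(250,720),(-300,100),(36,55)); print("panrim",len(r),cv2.minAreaRect(r[:,:2].astype(np.float32)))
    r=crop(Q,(300,600),(200,480),(20,38)); print("traywalls",len(r),cv2.minAreaRect(r[:,:2].astype(np.float32)))
    r=crop(Q,(300,600),(280,480),(60,100)); print("plate",len(r),r.mean(0) if len(r) else 0,cv2.minAreaRect(r[:,:2].astype(np.float32)) if len(r) else 0)
print("pts",[P[v,u].round() for v,u in((203,330),(223,142),(187,245),(232,248),(178,290),(228,300),(197,363))])
for n,w in(("ti",(slice(120,280),slice(110,410))),("si",(slice(120,320),slice(160,480)))):
    k=d[n][w]; cv2.imwrite(f"pics/{n}c.png",cv2.resize(k,None,fx=2.5,fy=2.5,interpolation=cv2.INTER_CUBIC))
E
```

```text
top
rim 1070 196.28626931810174 ((561.20751953125, -7.312599182128906), (187.72601318359375, 163.0169677734375), 9.65875244140625)
panrim 288 ((594.4879150390625, -208.54501342773438), (157.25238037109375, 207.1722869873047), 9.470490455627441)
traywalls 402 ((460.3369140625, 333.5242614746094), (265.7690734863281, 137.6644287109375), 12.411892890930176)
plate 79 [520.82313864 410.87488663  80.59004093] ((520.835205078125, 412.31597900390625), (51.24254608154297, 13.832988739013672), 15.139850616455078)
scene
rim 1381 196.11676871664213 ((558.3440551757812, -5.726707458496094), (189.31919860839844, 163.423828125), 9.749788284301758)
panrim 618 ((581.975341796875, -134.8672637939453), (161.05072021484375, 357.46820068359375), 8.913326263427734)
traywalls 743 ((534.6092529296875, 352.1376037597656), (114.68116760253906, 139.47019958496094), 13.325545310974121)
plate 141 [523.81106515 413.61622946  78.70312937] ((521.0221557617188, 414.64129638671875), (51.50729751586914, 14.4244966506958), 11.582862854003906)
pts [array([ 583., -214.,   98.]), array([526., 407.,  77.]), array([622.,  62., 176.]), array([476.,  53., 194.]), array([692., -87.,   5.]), array([ 515., -118.,    3.]), array([ 622., -341.,    2.])]
```

View pics/tic.png

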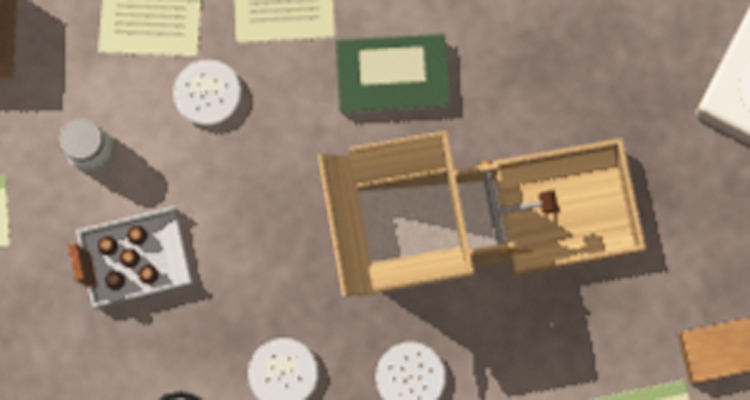

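```bash
python3 - <<'E'
from h import *
s=read_state(); M=R.from_rotvec(s["ee_rot"]).as_matrix(); print(M.round(3))
a=np.radians(13); ty=np.array([-np.sin(a),np.cos(a),0])
for sg in(1,-1):
    x=np.array([0,0,-1]);y=sg*ty;T=np.c_[x,y,np.cross(x,y)]
    print(sg,R.from_matrix(T@M.T).as_rotvec().round(3))
d=np.load("cams.npz");P=d["P"];im=d["ti"]
hsv=cv2.cvtColor(im,cv2.COLOR_BGR2HSV)
# bright clear plate / red-brown masks
m=(hsv[...,0]<12)&(hsv[...,1]>120)
for n,(x0,x1,y0,y1,zl) in dict(plate=(450,600,380,450,70),knob=(540,650,-260,-170,60)).items():
    k=m&(P[...,0]>x0)&(P[...,0]<x1)&(P[...,1]>y0)&(P[...,1]<y1)&(P[...,2]>zl)
    print(n,k.sum(),P[k].mean(0).round(1),np.argwhere(k).mean(0))
E
```

```text
[[-0.001  0.285  0.959]
 [-0.002  0.959 -0.285]
 [-1.    -0.002 -0.   ]]
1 [ 0.002 -0.     0.516]
-1 [-0.    -0.003 -2.626]
plate 61 [518.5 410.1  82.2] [225.06557377 140.54098361]
knob 41 [ 591.8 -211.4   97.3] [200.51219512 329.19512195]
```

{"api": "arm_command", "payload": {"steps": [[[0.02,-0.012,0],[0,0,0.04],0],[[0.04,-0.025,0],[0,0,0.06],0],[[0.04,-0.025,0],[0,0,0.06],0],[[0.04,-0.025,0],[0,0,0.06],0],[[0.045,-0.028,0],[0,0,0.06],0],[[0.045,-0.028,0],[0,0,0.06],0],[[0.04,-0.025,0],[0,0,0.06],0],[[0.04,-0.025,0],[0,0,0.06],0],[[0.025,-0.017,0],[0,0,0.056],0],[[0,0,0],[0,0,0],0]]}}

```text
clock: 1.1
tcp_pos: [521.0, 410.0, 225.5]
ee_rot: [-0.175, 1.563, 0.169]
force: [-0.3, -1.1, 0.1]
opening: 92.0
```

```bash
cat >> h.py <<'E'
def wcloud():
    s=read_state(); c=camera("wrist"); M=np.eye(4); M[:3,:3]=R.from_rotvec(s["ee_rot"]).as_matrix(); M[:3,3]=s["tcp_pos"]
    c["world_to_cam"]=np.linalg.inv(M@c["mount"]); return s,c,cloud(c)
E
python3 - <<'E'
from h import *
s,c,P=wcloud(); print(s["tcp_pos"],s["ee_rot"],s["q"])
cv2.imwrite("pics/w1.png",c["img"])
k=(P[...,2]>70)&(P[...,2]<100)&(abs(P[...,0]-520)<60)&(abs(P[...,1]-412)<40)
r=P[k]; print(k.sum(),r.mean(0) ,cv2.minAreaRect(r[:,:2].astype(np.float32)))
E
```

```text
[520.98042632 410.04052813 225.48643554] [-0.1747198   1.56276658  0.16865211] [-0.4075368   0.52727655 -0.43294649  1.51463423  0.23721847  1.15289859
  0.90383616]
821 [516.87365189 411.72797524  84.0882933 ] ((518.6621704101562, 412.08148193359375), (49.258052825927734, 11.914621353149414), 13.571135520935059)
```

View pics/w1.png

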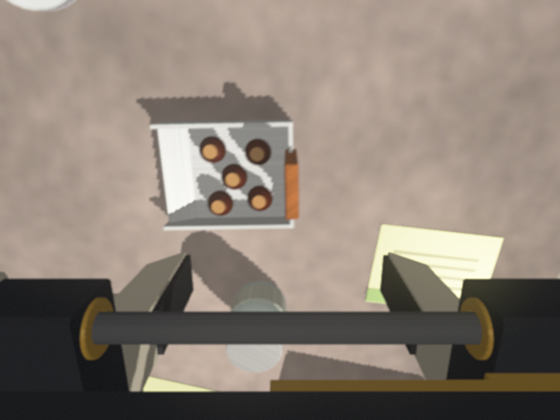

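{"api": "arm_command", "payload": {"steps": [[[-0.002,0.002,-0.03],[0,0,0.01],0],[[0,0,-0.035],[0,0,0],0],[[0,0,-0.035],[0,0,0],0],[[0,0,-0.035],[0,0,0],0],[[0,0,-0.03],[0,0,0],0],[[0,0,-0.019],[0,0,0],0],[[0,0,0],[0,0,0],0],[[0,0,0],[0,0,0],1],[[0,0,0],[0,0,0],1],[[0,0,0],[0,0,0],1]], "force": 35}}

```text
clock: 2.15
tcp_pos: [513.7, 419.3, 44.5]
ee_rot: [-0.185, 1.56, 0.188]
force: [-0.9, -0.6, -0.2]
opening: 72.2
```

{"api": "arm_command", "payload": {"steps": [[[0,0,0],[0,0,0],1],[[0,0,0],[0,0,0],1],[[0,0,0],[0,0,0],1],[[0,0,0],[0,0,0],1],[[0,0,0],[0,0,0],1],[[0,0,0.005],[0,0,0],1],[[0,0,0.01],[0,0,0],1],[[0,0,0.015],[0,0,0],1],[[0,0,0.02],[0,0,0],1],[[0,0,0.02],[0,0,0],1]]}}

```text
clock: 3.15
tcp_pos: [512.8, 418.5, 114.4]
ee_rot: [-0.186, 1.563, 0.187]
force: [-0.6, -0.1, -1.5]
opening: 11.7
```

{"api": "arm_command", "payload": {"steps": [[[0,0,0.015],[0,0,0],1],[[0,0,0.02],[0,0,0],1],[[0,0,0.02],[0,0,0],1],[[0,0,0.025],[0,0,0],1],[[0,0,0.025],[0,0,0],1],[[0,0,0.025],[0,0,0],1],[[0,0,0.02],[0,0,0],1],[[0,0,0.02],[0,0,0],1],[[0,0,0.012],[0,0,0],1],[[0,0,0.008],[0,0,0],1]]}}

```text
clock: 4.15
tcp_pos: [513.0, 418.6, 304.3]
ee_rot: [-0.186, 1.561, 0.187]
force: [-0.1, -0.6, -2.0]
opening: 11.7
```

{"api": "arm_command", "payload": {"steps": [[[0,-0.004,0],[0,0,-0.005],1],[[0.001,-0.008,0],[0,0,-0.005],1],[[0.001,-0.013,0],[0,0,-0.005],1],[[0.001,-0.018,0],[0,0,-0.005],1],[[0.002,-0.021,0],[0,0,-0.005],1],[[0.002,-0.022,0],[0,0,-0.005],1],[[0.002,-0.022,0],[0,0,-0.005],1],[[0.002,-0.022,0],[0,0,-0.005],1],[[0.002,-0.022,0],[0,0,-0.005],1],[[0.002,-0.022,0],[0,0,-0.005],1]]}}

```text
clock: 5.15
tcp_pos: [527.9, 241.1, 302.3]
ee_rot: [-0.146, 1.567, 0.144]
force: [-0.4, -0.7, -2.0]
opening: 11.7
```

{"api": "arm_command", "payload": {"steps": [[[0.002,-0.021,0.001],[0,0,-0.005],1],[[0.002,-0.02,0.001],[0,0,-0.005],1],[[0.001,-0.018,0.001],[0,0,-0.005],1],[[0.001,-0.016,0],[0,0,-0.005],1],[[0.001,-0.014,0],[0,0,-0.005],1],[[0.001,-0.011,0],[0,0,0],1],[[0.001,-0.008,0],[0,0,0],1],[[0.001,-0.005,0],[0,0,0],1],[[0,-0.003,0],[0,0,0],1],[[0,0,0],[0,0,0],1]]}}

```text
clock: 6.15
tcp_pos: [538.0, 128.3, 305.6]
ee_rot: [-0.127, 1.567, 0.128]
force: [-0.3, -0.3, -3.3]
opening: 11.7
```

```bash
python3 - <<'E'
from h import *
s=read_state(); print(s["q"].round(2)); M=R.from_rotvec(s["ee_rot"]).as_matrix(); print(M[:,1].round(3))
a=np.radians(9.7); print(s["tcp_pos"])
c=camera("scene"); cv2.imwrite("pics/s2.png",cv2.resize(c["img"][80:320,140:460],None,fx=2,fy=2))
E
```

```text
[ 0.02  0.25 -0.36  1.7   0.09  1.21  1.37]
[-0.162  0.987  0.   ]
[537.97260994 128.33328387 305.62732099]
```

View pics/s2.png

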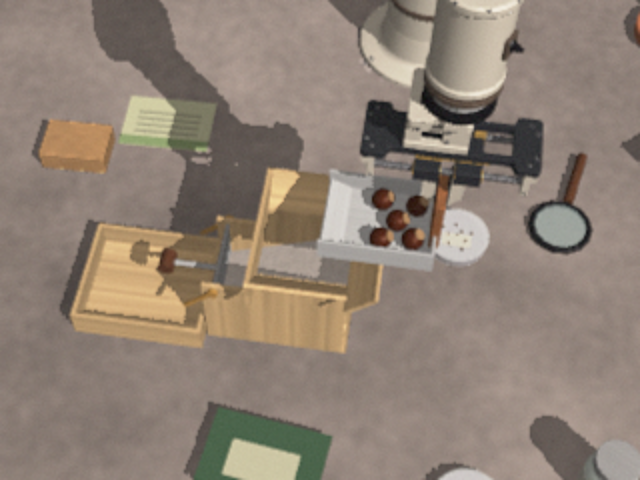

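{"api": "arm_command", "payload": {"steps": [[[0,0,0],[0.059,0.01,0],1],[[0,0,0],[0.059,0.01,0],1],[[0,0,0],[0.059,0.01,0],1],[[0,0,0],[0.059,0.01,0],1],[[0,0,0],[0.059,0.01,0],1],[[0,0,0],[0.049,0.008,0],1],[[0,0,0],[0.039,0.007,0],1],[[0,0,0],[0.039,0.007,0],1],[[0,0,0],[0.03,0.005,0],1],[[0,0,0],[0.03,0.005,0],1]]}}

```text
clock: 7.2
tcp_pos: [538.5, 127.9, 306.1]
ee_rot: [0.259, 1.575, 0.51]
force: [-0.6, -3.7, 4.0]
opening: 12.0
```

```bash
python3 - <<'E'
from h import *
s=read_state(); print(s["q"].round(2)); M=R.from_rotvec(s["ee_rot"]).as_matrix(); print(M.round(3), np.degrees(np.arcsin(M[2,1])))
E
```

```text
[ 0.32  0.31 -0.37  1.72 -0.4   1.23  1.86]
[[-0.078 -0.143  0.987]
 [ 0.463  0.871  0.163]
 [-0.883  0.47  -0.002]] 28.023660332306715
```

```bash
python3 - <<'E'
from h import *
c=camera("scene"); t=camera("top"); print(read_state()["force"])
P=cloud(c)
cv2.imwrite("pics/s3.png",np.hstack([cv2.resize(c["img"][130:290,200:400],None,fx=2,fy=2),cv2.resize(t["img"][120:280,170:370],None,fx=2,fy=2)]))
for n,Q in(("s",P),("t",cloud(t))):
  k=(Q[...,2]>180)&(Q[...,2]<205)&(abs(Q[...,0]-560)<130)&(abs(Q[...,1]-0)<130)
  r=Q[k]; f=(r[:,:2]-[560.5,-8])@np.array([[.986,-.168],[.168,.986]]); print(n,np.percentile(f[:,1],[1,99])+130, np.percentile(r[:,2],99))
E
```

```text
[-0.235321   -3.25908323  1.80391737]
s [ 51.94704789 212.294454  ] 204.69068070025415
t [145.34397446 211.52152562] 204.86841350341408
```

View pics/s3.png

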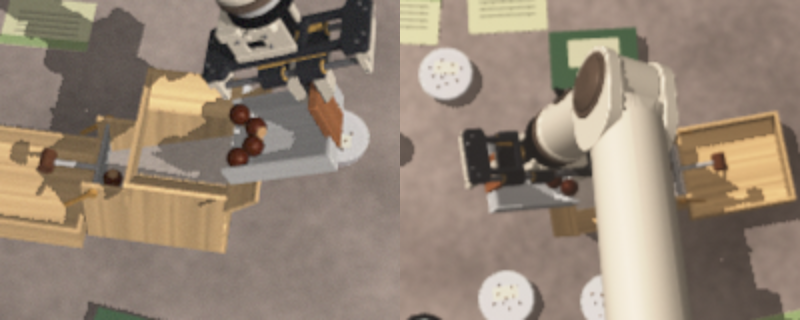

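{"api": "arm_command", "payload": {"steps": [[[0,0,0.005],[0,0,0],1],[[0,0,0.005],[0,0,0],1],[[0,0,0.005],[0,0,0],1],[[0,0,0.005],[0,0,0],1],[[0.001,-0.005,0.002],[0,0,0],1],[[0.001,-0.005,0.002],[0,0,0],1],[[0.001,-0.005,0.001],[0.02,0.003,0],1],[[0,0,0],[0.03,0.005,0],1],[[0,0,0],[0.03,0.005,0],1],[[0,0,0],[0.03,0.005,0],1]]}}

```text
clock: 8.3
tcp_pos: [540.9, 112.9, 330.3]
ee_rot: [0.351, 1.567, 0.598]
force: [0.3, 0.6, -2.0]
opening: 11.3
```

```bash
python3 - <<'E'
from h import *
s=read_state();print(s["force"],s["wrist_torque"],s["opening"],R.from_rotvec(s["ee_rot"]).as_matrix()[:,1])
c=camera("scene"); P=cloud(c);np.savez("n.npz",P=P,i=c["img"])
cv2.imwrite("pics/s4.png",cv2.resize(c["img"][130:290,200:400],None,fx=3,fy=3))
E
```

```text
[ 0.33446238  0.60558623 -2.03486891] [-0.8054486  -0.09814044  0.02353169] 11.290018313082221 [-0.13117545  0.8129371   0.56738546]
```

View pics/s4.png

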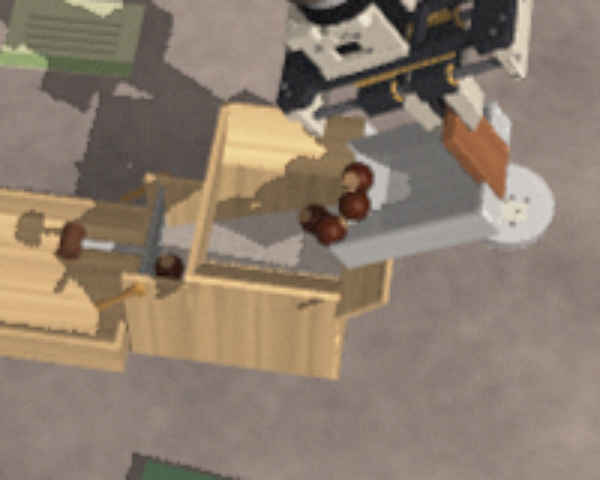

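{"api": "arm_command", "payload": {"steps": [[[0,-0.002,0.003],[0.039,0.006,0],1],[[0,-0.002,0.003],[0.039,0.006,0],1],[[0,-0.002,0.003],[0.039,0.006,0],1],[[0,-0.002,0.003],[0.039,0.006,0],1],[[0,-0.002,0.003],[0.039,0.006,0],1],[[0,0,0.003],[0.039,0.006,0],1],[[0,0,0.003],[0.039,0.006,0],1],[[0,0,0],[0,0,0],1],[[0,0,0],[0,0,0],1],[[0,0,0],[0,0,0],1]]}}

```text
clock: 9.35
tcp_pos: [540.9, 103.8, 352.0]
ee_rot: [0.568, 1.528, 0.811]
force: [-0.7, 0.2, -1.0]
opening: 11.7
```

```bash
python3 - <<'E'
from h import *
s=read_state();print(s["force"],s["opening"],R.from_rotvec(s["ee_rot"]).as_matrix()[:,1])
c=camera("scene"); P=cloud(c)
cv2.imwrite("pics/s5.png",cv2.resize(c["img"][130:290,200:400],None,fx=3,fy=3))
E
```

```text
[-0.65311293  0.18230099 -0.96380642] 11.71559220610056 [-0.10524841  0.63120764  0.76843978]
```

View pics/s5.png

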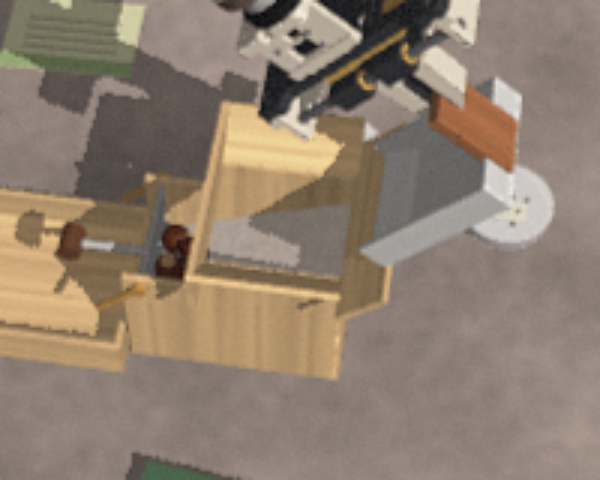

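{"api": "arm_command", "payload": {"steps": [[[0,0.01,0.01],[-0.05,-0.008,0],1],[[0,0.01,0.005],[-0.1,-0.017,0],1],[[0,0.01,0],[-0.1,-0.017,0],1],[[0,0.01,0],[-0.1,-0.017,0],1],[[0,0.01,0],[-0.1,-0.017,0],1],[[0,0.01,0],[-0.1,-0.017,0],1],[[0,0.01,0],[-0.1,-0.017,0],1],[[0,0.01,0],[-0.1,-0.017,0],1],[[0,0.01,0],[-0.1,-0.017,0],1],[[0,0.01,0],[-0.014,-0.003,0],1]]}}

```text
clock: 10.4
tcp_pos: [539.0, 208.7, 367.9]
ee_rot: [-0.135, 1.561, 0.136]
force: [-0.7, 0.0, -1.3]
opening: 11.7
```

{"api": "arm_command", "payload": {"steps": [[[-0.003,0.025,0],[0,0,0.005],1],[[-0.003,0.03,-0.01],[0,0,0.005],1],[[-0.003,0.03,-0.02],[0,0,0.005],1],[[-0.003,0.03,-0.03],[0,0,0.005],1],[[-0.003,0.03,-0.03],[0,0,0.005],1],[[-0.003,0.025,-0.03],[0,0,0.005],1],[[-0.003,0.02,-0.03],[0,0,0.005],1],[[-0.003,0.015,-0.03],[0,0,0.005],1],[[-0.003,0.01,-0.02],[0,0,0.005],1],[[0,0,0],[0,0,0],1]]}}

```text
clock: 11.4
tcp_pos: [510.0, 419.3, 163.3]
ee_rot: [-0.169, 1.567, 0.167]
force: [-0.7, -0.4, -1.1]
opening: 11.6
```

```bash
python3 - <<'E'
from h import *
s,c,P=wcloud();M=R.from_rotvec(s["ee_rot"]).as_matrix();print(s["tcp_pos"],M.round(3))
g=s["tcp_pos"]-18.8*M[:,0]; ax=np.array([-M[0,2],-M[1,2],0]); # tray x guess
y=M[:,1]; x=np.array([y[1],-y[0],0])
D=P-g; lx=D@x; ly=D@y; lz=D[...,2]
k=(abs(lx)<40)&(ly>-100)&(ly<-20)&(lz<-20)&(lz>-110); r=D[k]
A=np.c_[lx[k],ly[k],np.ones(k.sum())]; co=np.linalg.lstsq(A,lz[k],rcond=None)[0]; print(k.sum(),co, np.std(lz[k]-A@co))
w=(lz>-50)&(lz<-5)&(abs(lx)<80)&(ly<-10)&(ly>-150); print(np.percentile(lx[w],[2,98]),np.percentile(ly[w],[2,98]))
E
```

```text
[509.97562214 419.33807835 163.30977248] [[-0.003 -0.212  0.977]
 [-0.001  0.977  0.212]
 [-1.    -0.001 -0.003]]
13019 [-2.45835206e-03 -2.52601558e-03 -8.04064152e+01] 0.6355308230966987
[-12.56015506 -11.53973127] [-21.42562161 -10.14584053]
```

{"api": "arm_command", "payload": {"steps": [[[0,0,-0.02],[0,0,0],1],[[0,0,-0.025],[0,0,0],1],[[0,0,-0.02],[0,0,0],1],[[0,0,-0.015],[0,0,0],1],[[0,0,-0.008],[0,0,0],1],[[0,0,-0.004],[0,0,0],1],[[0,0,-0.002],[0,0,0],1],[[0,0,-0.002],[0,0,0],1],[[0,0,0],[0,0,0],1],[[0,0,0],[0,0,0],1]]}}

```text
clock: 12.45
tcp_pos: [514.2, 418.5, 71.3]
ee_rot: [-0.164, 1.56, 0.166]
force: [0.4, 0.2, -1.6]
opening: 11.6
```

{"api": "arm_command", "payload": {"steps": [[[0,0,-0.002],[0,0,0],1],[[0,0,-0.002],[0,0,0],1],[[0,0,-0.001],[0,0,0],1],[[0,0,-0.001],[0,0,0],1],[[0,0,-0.001],[0,0,0],1],[[0,0,0],[0,0,0],1],[[0,0,0],[0,0,0],1],[[0,0,0],[0,0,0],1],[[0,0,0],[0,0,0],1],[[0,0,0],[0,0,0],1]]}}

```text
clock: 13.45
tcp_pos: [514.2, 418.4, 65.3]
ee_rot: [-0.164, 1.56, 0.165]
force: [-2.9, -2.3, 7.6]
opening: 11.8
```

{"api": "arm_command", "payload": {"steps": [[[0,0,0],[0,0,0],0.2],[[0,0,0],[0,0,0],0],[[0,0,0],[0,0,0],0],[[0,0,0],[0,0,0],0],[[0,0,0.02],[0,0,0],0],[[0,0,0.035],[0,0,0],0],[[0,0,0.04],[0,0,0],0],[[0,0,0.04],[0,0,0],0],[[0,0,0.035],[0,0,0],0],[[0,0,0.03],[0,0,0],0]]}}

```text
clock: 14.45
tcp_pos: [514.2, 418.6, 266.0]
ee_rot: [-0.164, 1.559, 0.166]
force: [0.8, 0.2, 0.2]
opening: 87.1
```

{"api": "arm_command", "payload": {"steps": [[[0.004,-0.03,0.01],[0,0,-0.1],0],[[0.004,-0.04,0],[0,0,-0.1],0],[[0.004,-0.04,0],[0,0,-0.1],0],[[0.005,-0.04,0],[0,0,-0.1],0],[[0.005,-0.04,0],[0,0,-0.1],0],[[0.005,-0.04,0],[0,0,-0.1],0],[[0.005,-0.04,0],[0,0,-0.1],0],[[0.005,-0.04,0],[0,0,-0.1],0],[[0.005,-0.04,0],[0,0,-0.1],0],[[0.005,-0.03,0],[0,0,-0.1],0]]}}

```text
clock: 15.45
tcp_pos: [561.0, 35.0, 273.8]
ee_rot: [0.62, 1.475, -0.624]
force: [0.9, -0.4, -0.7]
opening: 91.8
```

```bash
python3 - <<'E'
from h import *
s=read_state(); print(s["tcp_pos"],R.from_rotvec(s["ee_rot"]).as_matrix()[:,1],s["q"].round(2))
c=camera("wrist"); print(c["mount"].round(2))
t=camera("top");Q=cloud(t); k=(Q[...,2]>70)&(Q[...,2]<100)&(abs(Q[...,0]-520)<60)&(abs(Q[...,1]-412)<40); print("plate",Q[k].mean(0),k.sum())
print("floor z",np.nanmedian(Q[215:230,155:170,2]))
E
```

```text
[560.95035351  35.03825246 273.76710011] [ 7.14756746e-01  6.99372996e-01 -4.54169242e-04] [ 0.03  0.27 -0.18  1.73  0.06  1.14  0.61]
[[   0.     -0.31    0.95 -157.74]
 [   1.      0.      0.     -1.05]
 [  -0.      0.95    0.31  -84.91]
 [   0.      0.      0.      1.  ]]
plate [521.03724031 418.02445274  83.6916091 ] 68
floor z 4.045621596341448
```

{"api": "arm_command", "payload": {"steps": [[[0.004,-0.035,0],[0,0,-0.09],0],[[0.004,-0.035,0],[0,0,-0.09],0],[[0.004,-0.035,0],[0,0,-0.09],0],[[0.004,-0.035,0],[0,0,-0.09],0],[[0.004,-0.035,0],[0,0,-0.09],0],[[0.004,-0.03,0],[0,0,-0.09],0],[[0.004,-0.025,0],[0,0,-0.066],0],[[0.003,-0.016,-0.02],[0,0,0],0],[[0,0,-0.03],[0,0,0],0],[[0,0,0],[0,0,0],0]]}}

```text
clock: 16.55
tcp_pos: [589.3, -206.5, 219.2]
ee_rot: [1.076, 1.292, -1.084]
force: [-0.7, 0.7, -0.2]
opening: 92.2
```

```bash
python3 - <<'E'
from h import *
s,c,P=wcloud(); print(s["tcp_pos"],R.from_rotvec(s["ee_rot"]).as_matrix()[:,1],s["q"].round(2))
cv2.imwrite("pics/w2.png",c["img"])
h=cv2.cvtColor(c["img"],cv2.COLOR_BGR2HSV)
k=(P[...,2]>75)&(P[...,2]<110)&(abs(P[...,0]-592)<40)&(abs(P[...,1]+211)<30)
m=k&((h[...,0]<12)|(h[...,0]>170))&(h[...,1]>100)
for q in(k,m):
  r=P[q]; print(q.sum(), r.mean(0) if len(r) else 0, cv2.minAreaRect(r[:,:2].astype(np.float32)) if len(r) else 0)
top=P[k&(P[...,2]>94)]; print(len(top),top.mean(0),P[k][:,2].max(), np.argwhere(m).mean(0))
E
```

```text
[ 589.33989824 -206.54136915  219.23241198] [ 0.98467373  0.17426631 -0.00699285] [ 0.27  0.43  0.03  1.63 -0.01  1.08  0.48]
1130 [ 592.15747785 -205.48243264   94.91123078] ((591.3544311523438, -200.92178344726562), (27.813791275024414, 41.627037048339844), 9.753944396972656)
31 [ 593.76020551 -204.22844131   94.60771006] ((592.6950073242188, -203.90304565429688), (10.970357894897461, 25.533117294311523), 82.15318298339844)
692 [ 592.89914799 -210.61508839   97.17687124] 100.49949029334891 [196.22580645 294.35483871]
```

View pics/w2.png

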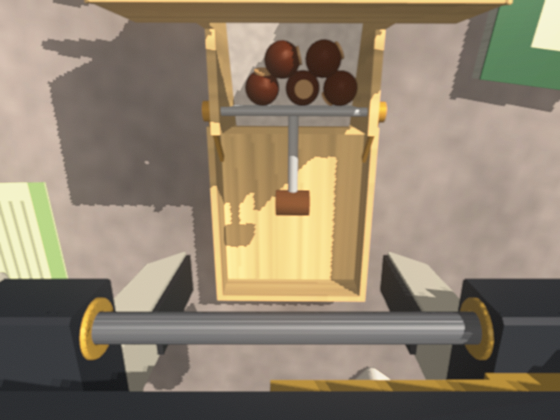

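{"api": "arm_command", "payload": {"steps": [[[0.0035,-0.004,-0.02],[0,0,0],0],[[0,0,-0.03],[0,0,0],0],[[0,0,-0.03],[0,0,0],0],[[0,0,-0.03],[0,0,0],0],[[0,0,-0.02],[0,0,0],0],[[0,0,-0.012],[0,0,0],0],[[0,0,-0.008],[0,0,0],0],[[0,0,0],[0,0,0],0],[[0,0,0],[0,0,0],0],[[0,0,0],[0,0,0],0]]}}

```text
clock: 17.6
tcp_pos: [596.5, -212.1, 75.2]
ee_rot: [1.077, 1.281, -1.08]
force: [0.2, 0.8, 0.2]
opening: 91.9
```

{"api": "arm_command", "payload": {"steps": [[[-0.0035,0.001,-0.003],[0,0,0],0],[[0,0,-0.003],[0,0,0],0],[[0,0,0],[0,0,0],0.6],[[0,0,0],[0,0,0],1],[[0,0,0],[0,0,0],1],[[0,0,0],[0,0,0],1],[[0,0,0],[0,0,0],1],[[0,0,0],[0,0,0],1],[[0,0,0],[0,0,0],1],[[0,0,0],[0,0,0],1]], "force": 45}}

```text
clock: 18.6
tcp_pos: [592.0, -210.7, 67.7]
ee_rot: [1.077, 1.284, -1.081]
force: [-0.4, -0.6, 0.1]
opening: 32.4
```

```bash
python3 - <<'E'
from h import *
s=read_state(); M=R.from_rotvec(s["ee_rot"]).as_matrix(); print(s["tcp_pos"],s["tcp_pos"]-18.8*M[:,0],s["opening"],s["force"],M.round(3))
E
```

```text
[ 592.00866522 -210.73516377   67.74063745] [ 591.99170189 -210.6615045    86.54048549] 32.437497139251256 [-0.4276654  -0.55088532  0.14923444] [[ 0.001  0.985  0.174]
 [-0.004  0.174 -0.985]
 [-1.     0.     0.004]]
```

{"api": "arm_command", "payload": {"steps": [[[0,0,0],[0,0,0],1],[[0,0,0],[0,0,0],1],[[0,-0.0013,0.004],[0,0,0],1],[[0,-0.0011,0.004],[0,0,0],1],[[0,-0.001,0.004],[0,0,0],1],[[0,-0.0008,0.004],[0,0,0],1],[[0,-0.0006,0.004],[0,0,0],1],[[0,-0.0004,0.004],[0,0,0],1],[[0,-0.0002,0.004],[0,0,0],1],[[0,0,0.004],[0,0,0],1]]}}

```text
clock: 19.6
tcp_pos: [594.5, -214.7, 98.9]
ee_rot: [1.078, 1.281, -1.077]
force: [8.7, 1.7, -11.7]
opening: 27.5
```

{"api": "arm_command", "payload": {"steps": [[[-0.0005,0,0.004],[0,0,0],1],[[-0.0005,0.0003,0.004],[0,0,0],1],[[-0.0005,0.0005,0.004],[0,0,0],1],[[0,0.0007,0.004],[0,0,0],1],[[0,0.0009,0.004],[0,0,0],1],[[0,0.0011,0.004],[0,0,0],1],[[0,0.0014,0.004],[0,0,0],1],[[0,0.0014,0.003],[0,0,0],1],[[0,0,0],[0,0,0],1],[[0,0,0],[0,0,0],1]]}}

```text
clock: 20.6
tcp_pos: [593.3, -208.0, 129.9]
ee_rot: [1.078, 1.281, -1.076]
force: [10.5, 2.5, -10.7]
opening: 27.7
```

```bash
cat > chk.py <<'E'
from h import *
import sys
s,c,P=wcloud(); M=R.from_rotvec(s["ee_rot"]).as_matrix(); print("grip",s["tcp_pos"]-18.8*M[:,0],s["opening"],s["force"])
o=np.array([592.5,-210.6])+75*np.array([-.171,.985])  # feeder origin
S=camera("scene")
for n,c2,Q in(("w",c,P),("s",S,cloud(S))):
    f=(Q[...,:2]-o)@np.array([[.985,-.171],[.171,.985]]); fx,fy,z=f[...,0],f[...,1],Q[...,2]
    h=cv2.cvtColor(c2["img"],cv2.COLOR_BGR2HSV)
    k=(abs(fx)<40)&(abs(fx)>8)&(fy>-48)&(fy<-6)&(z>65)&(z<125)&(h[...,1]<60)
    if k.sum()>20:
        p=np.polyfit(fy[k],z[k],1); print(n,k.sum(),"angle from vertical",90-np.degrees(np.arctan(p[0])),p,np.std(z[k]-np.polyval(p,fy[k])))
    g=(abs(fx)<20)&(fy<-60)&(fy>-95)&(z>140)&(h[...,1]>100)
    print(n,"knob?",g.sum())
cv2.imwrite("pics/"+sys.argv[1],np.hstack([c["img"][:300,130:430],cv2.resize(S["img"][170:270,160:320],None,fx=3,fy=3)]))
E
python3 chk.py e1.png
```

```text
grip [ 593.22422114 -207.90669947  148.68781603] 27.66715202238809 [ 10.46436703   2.49143565 -10.73558651]
w 6586 angle from vertical 42.81837926593671 [  1.07920714 121.94244955] 0.5199653899986156
w knob? 2443
s 180 angle from vertical 43.19909710528171 [  1.06492547 117.94778177] 1.9871151856734495
s knob? 11
```

View pics/e1.png

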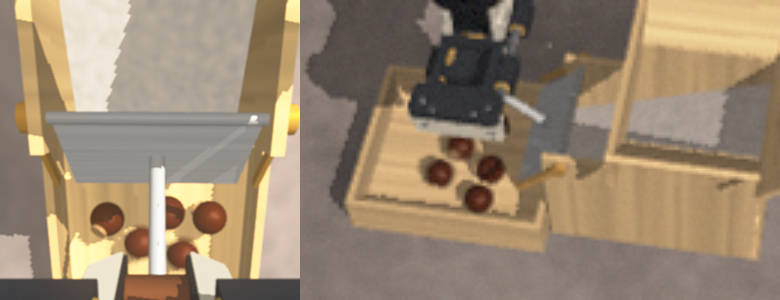

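{"api": "arm_command", "payload": {"steps": [[[-0.0005,0.0005,0.001],[0,0,0],1],[[-0.0005,0.0005,0.0015],[0,0,0],1],[[0,0,0],[0,0,0],1],[[0,0,0],[0,0,0],1],[[0,0,0],[0,0,0],1],[[0,0,0],[0,0,0],1],[[0,0,0],[0,0,0],1],[[0,0,0],[0,0,0],1],[[0,0,0],[0,0,0],1],[[0,0,0],[0,0,0],1]]}}

```text
clock: 21.7
tcp_pos: [593.1, -206.9, 132.5]
ee_rot: [1.078, 1.28, -1.075]
force: [12.2, 1.8, -11.6]
opening: 27.6
```

```bash
python3 chk.py e2.png
```

```text
grip [ 593.0102342  -206.80373806  151.27121197] 27.636460374475778 [ 12.16104099   1.80485718 -11.64704865]
w 6695 angle from vertical 44.774319296546196 [  1.00790894 121.7244793 ] 0.5257700892971063
w knob? 2463
s 182 angle from vertical 44.33133880334608 [  1.02361737 118.65300495] 2.0729184691814475
s knob? 9
```

```bash
python3 -c "
from h import *
print(close_job())"
```

```text
the job is handed in; nothing more can be done
None
```

The job is done and handed in at about 22 s on the robot's clock, with the fingers still holding the gate open.

- **Conkers:** I tipped the tray over the hopper with the gate shut. A wrist picture showed all five resting against the shut gate, and the picture after lifting showed all five in the catch pan.
- **Tray:** I set the empty tray down close to where it started. The top camera then showed its floor at about 4 mm and its plate top at about 84 mm, so it stands upright.
- **Gate:** My first lift stopped at about 43°, so I raised it a little more. The last check measured 44.8° from the wrist camera and 44.3° from the scene camera, with the fingers closed on the knob at 27.6 mm.

**What did not go to plan:**
- The grip on the tray's plate slipped about 20 mm.
- While tipping, the tray's underside lightly touched the hopper rim, with a few newtons showing on the wrist. I raised the tray and carried on.
- At the end there was a sideways pull of about 12 N on the wrist. An attempt to shift it away did not reduce it.
- I did not measure the other objects again at the end, but I planned the path clear of them and saw no sign of contact.

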